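# Rolling pin out between the crate bars and over the board

## Task

Get the rolling pin out of the wooden crate: it is longer than the gap between the two steel bars, so tilt it and bring it out slantwise, up between the two bars, without forcing it against the crate. Then carry it to the chopping board and finish while still holding it: level, over the middle of the board and lengthways along it, about 10 cm above the board and touching nothing but the gripper. Do not shift the board or disturb the glass and the spice jar that stand behind them.

Things in the scene. Friction and masses are not known exactly. Their poses are not given: they have to be found in the camera images.
- crate: Open wooden crate fixed on the worktop, origin at the centre of its underside; its x axis runs along its length and points roughly away from the robot, y across, z up. Outside 326 x 176 x 70 mm, walls 8 mm, floor 6 mm (inside 310 x 160 mm). Two round steel bars 10 mm thick span it crosswise (along its y) with their axes at x = -75 and x = +75 mm, z = 63 mm: clear gap between them 140 mm, underside 58 mm and top 68 mm above the worktop.
- pin_center (a point): Centre of the light wooden rolling pin, on its axis (20 mm above the worktop as it lies on the crate's floor). The x axis runs along the pin (either end alike; the pin may have rolled about it). 210 mm long over all: barrel 28 mm thick and 130 mm long in the middle, then at each end a handle 18 mm thick. About 90 to 140 g, balanced at the centre. It starts lying in the crate, roughly lengthways, reaching under both bars; it rolls freely.
- board: Plain wooden chopping board lying loose on the worktop beside the crate, 300 x 210 mm, 22 mm thick; origin at the centre of its underside, its y axis runs along the long side, z up. 0.9 kg.
- glass: Clear drinking glass, 81 mm across, 91 mm high, standing loose behind the crate and board; origin at the centre of its underside. Bystander.
- spice_jar: Spice jar with a red cap, 45 mm across, 106 mm high, standing loose behind the crate and board, to the right of the glass; origin at the centre of its underside. Bystander.

How it is judged (in metres and radians):
On the way:
1. the middle of the rolling pin comes up between the two bars (z of pin_center in the frame of crate between 0.06 and 0.15 m and x of pin_center in the frame of crate between -0.08 and 0.08 m and y of pin_center in the frame of crate between -0.08 and 0.08 m), for 0.05 s.
At the end, for the whole second after the job is handed in: Pin held still in the fingers, centre 50 to 170 mm above the board's top, within 50 mm across and 60 mm along of its middle, level within 15 and lengthways within 20 degrees, touching neither board nor crate; board, glass and spice jar within 30 mm of their places (x of pin_center in the frame of board between -0.05 and 0.05 m and y of pin_center in the frame of board between -0.06 and 0.06 m and z of pin_center in the frame of board between 0.072 and 0.192 m and angle between pin_center's own x axis and vertical between 1.31 and 1.83 rad and angle between the x axis of pin_center and the y axis of board, either way round below 0.35 rad and contact force between the fingers and pin above 1 N and contact force between pin and board below 0.1 N and contact force between pin and crate below 0.1 N and linear speed of pin below 0.03 m/s and distance of each of board, glass, spice_jar from where it was at the start of the episode below 0.03 m); the arm keeps its last pose, push and grip.
It fails at once if the pin is forced against the crate with more than 40 N (contact force between pin and crate above 40 N).
It fails at once if the board is shifted by more than 30 mm (distance of board from where it was at the start of the episode above 0.03 m).
It fails at once if a bystander is knocked over or shifted by more than 30 mm (distance of any of glass, spice_jar from where it was at the start of the episode above 0.03 m or angle between any of glass, spice_jar's own z axis and vertical above 0.5 rad).
It also fails if it takes over 51 s, if anything falls off the work surface, if the arm or the gripper's body presses on something with over 40 N, if the wrist force passes 120 N, or if a joint passes its speed limit or range.

## Robot

A 6-joint arm with a two-finger parallel gripper is mounted at the origin on a cart in front of the work surface, level with it; the furniture and walls round the work are solid. World frame = base frame: x ahead of the robot, y to its left, z up, the work surface at z = 0. Lengths are in mm, angles in rad, forces in N, time in s.
With the tool pointing down it reaches from about 300 to 750 mm from the base axis. Payload 8.5 kg.
Tool frame: the origin (TCP) lies at the very end of the fingers, on their centre line; the grasp point (between the pads) lies 19 mm behind it (robot.pinch_z is the distance from the TCP to the grasp point, in mm); z points along the fingers, y is the line along which they close (so a half turn about z gives the same grasp; the last joint's range is limited). The gripper opens to 85 mm and grips with 20 to 120 N. Pads are 22 mm wide; open, the fingers measure 114 mm over their backs; the gripper's body (76 mm by 85 mm) begins 54 mm behind the grasp point. The pads swing forward as they close: fully open they stand 13 mm farther back than shut.
Start: joints at [0.995, 0.381, 1.297, -0, 1.464, -0.215], TCP at [194.153, 514.573, 231.322] pointing down, gripper open.
Joint ranges: [-3.11, 3.11], [-0.89, 2.33], [0.22, 2.48], [-1.42, 4.56], [0.17, 2.85], [-2.88, 2.88]. Speed limits (rad/s): [2.39, 2.39, 3.14, 3.14, 3.14, 3.14].

## Interface

Orientations are given as a unit quaternion [w, x, y, z].
In Python, from cell import robot, optics, job_done gives the robot as it stands.
- The arm moves only by the tool step_arm, never from a script. Its argument "moves" is text: rows parted by semicolons, each of 5 numbers parted by spaces: the finger opening in cm, from 0 to 8.54, then the shift along the world's x, y, z in cm, then the turn about the world's z in rad. A call has 1 to 10 rows; each row shifts and turns the commanded pose from where the row before left it; what a row does not reach is not made up. A row lasts 1/10 s, in which the tool goes at most 50 mm and 8.59 degrees, less where a joint would pass 70% of its speed; a pose out of reach is approached as far as the arm can. A call is refused whole if a number of a shift passes 5 or a number of a turn 0.15, either way. A call with a gripper value outside its range is refused whole. The fingers move at their own pace and stop on an object; the grip force is fixed at half the most. Time passes only in rows, so rows that do not move let the fingers close. It gives the time, the measured TCP pose, the force and the opening at its end, in the units of the state.
- robot.read_state(): the state, without advancing time (a new reading comes with each control period).
- optics.snapshot(name): name is "scene" or "top"; returns the picture (480x640x3 uint8, red, green, blue); there is no depth.
- optics.camera_params(name): a dict with "camera_matrix" (3x3 intrinsics, pixels), "D" ([k1, k2, p1, p2, k3] as OpenCV has them; the pictures are not rectified), "rvec" (rotation vector, rad) and "tvec" (3), from world to camera coordinates, as OpenCV has them. Camera axes: x right, y down, z forward; pixel columns grow to the right and rows downward; lengths in mm; the calibration is good to about 2 mm. A picture is of the moment at which its call begins. camera_params takes no time and is no camera call.
- job_done(): hands the job in, once; it reports no verdict.
The state is a dict: "time_s": time; "q": joint angles; "joint_vel": joint speeds; "joint_torque": joint torques, N m; "eef_pos": TCP position; "tool_rot": TCP orientation; "wrist_force": force on the tool from outside, world axes, zero at the start; "wrist_torque": the same for the moment, N m; "width": finger opening in mm.
Only numpy, scipy, OpenCV 4.12 (cv2) and the standard library are available. Lean on these libraries where they do the work, as an engineer would, in place of code of your own. Each camera call takes 0.05 s, during which the arm holds its last target. There are 200 camera calls.

## Working session

There is one attempt and no reset: what is moved stays moved. The work goes in short steps, Python scripts to look and compute and a tool call to move; the robot and the scene stay as the last step left them, time stands still between calls to the robot, and variables do not carry over. Pictures are saved under pics/ and viewed, on a budget of 10 in all, crops included, one or two more only if the job needs it, and the job is handed in when it is done.

Besides the shell and the picture viewer there is one more tool, called as a command line: name --argument value ..., lists and objects as JSON in quotes. step_arm: Moves the arm, as the interface text tells. Its arguments: {"type":"object","properties":{"moves":{"type":"string"}},"required":["moves"]}

```bash
mkdir -p pics; ls
python3 - <<'E'
from cell import robot, optics
import cv2,json
for n in("top","scene"):
    im=optics.snapshot(n); cv2.imwrite(f"pics/{n}0.png",im[:,:,::-1])
    p=optics.camera_params(n); print(n,p)
s=robot.read_state();print(s["time_s"],s["eef_pos"],s["tool_rot"],s["width"])
E
```

```text
pics
top {'camera_matrix': array([[625.11702021,   0.        , 333.99043371],
       [  0.        , 625.11702021, 233.74255366],
       [  0.        ,   0.        ,   1.        ]]), 'D': array([-0.1412384,  0.       ,  0.       ,  0.       ,  0.       ]), 'rvec': array([ 2.20417584, -2.17595234,  0.10987283]), 'tvec': array([-155.37356205,  651.31053184, 1019.45707467])}
scene {'camera_matrix': array([[619.67733319,   0.        , 310.64557234],
       [  0.        , 619.67733319, 247.78821125],
       [  0.        ,   0.        ,   1.        ]]), 'D': array([-0.09041363,  0.        ,  0.        ,  0.        ,  0.        ]), 'rvec': array([ 1.98672679, -1.26619706,  0.54941479]), 'tvec': array([-393.24049768,  400.55800627,  763.98687118])}
0.1 [194.01739965 514.37203636 230.75958932] [-2.49984890e-04  1.79413223e-01  9.83773576e-01 -6.19329326e-04] 85.21706662568835
```

View pics/top0.png

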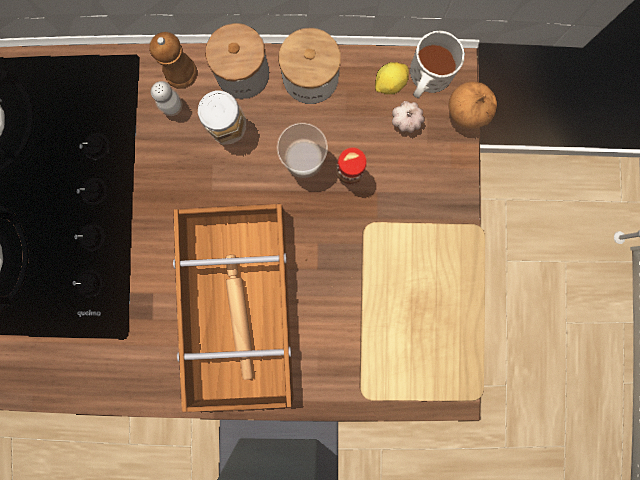

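View pics/scene0.png

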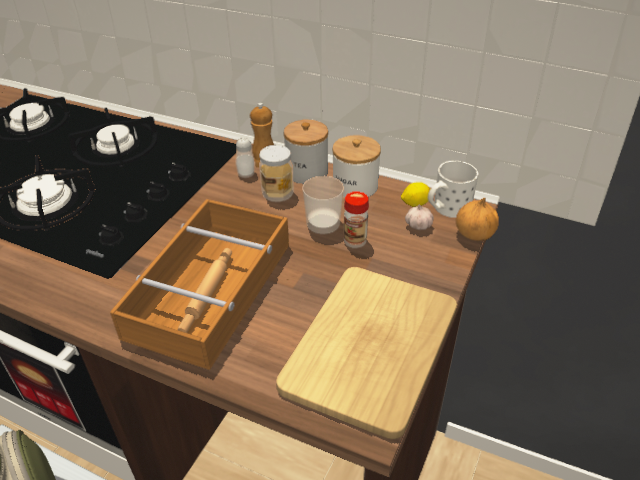

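```bash
cat > h.py <<'E'
import numpy as np, cv2
from cell import optics
def ray(n,uv):
    p=optics.camera_params(n);R=cv2.Rodrigues(p["rvec"])[0];t=np.array(p["tvec"])
    d=cv2.undistortPoints(np.array([[uv]],float),p["camera_matrix"],p["D"])[0,0]
    return -R.T@t, R.T@np.r_[d,1]
def px(n,uv,z):
    c,d=ray(n,uv); return (c+d*(z-c[2])/d[2]).round(1)
def proj(n,P):
    p=optics.camera_params(n)
    return cv2.projectPoints(np.array(P,float).reshape(-1,1,3),p["rvec"],p["tvec"],p["camera_matrix"],p["D"])[0][:,0].round(1)
E
python3 - <<'E'
from h import *
for nm,n,z,l in [("crate top","top",70,[(175,211),(281,206),(291,407),(182,410)]),("bars","top",63,[(176,264),(284,259),(180,357),(289,352)]),
 ("pin","top",20,[(231,256),(249,379)]),("pin scene","scene",20,[(227,251),(184,328)]),("board","top",22,[(362,223),(484,223),(484,401),(362,399)]),
 ("barscene","scene",63,[(187,230),(268,248),(143,283),(231,305)])]:
    print(nm); [print("  ",px(n,p,z)) for p in l]
im=cv2.imread("pics/top0.png")[195:425,160:320]; cv2.imwrite("pics/c1.png",cv2.resize(im,None,fx=2.6,fy=2.6,interpolation=cv2.INTER_CUBIC))
E
```

```text
crate top
   [683.3 111.7  70. ]
   [693.5 -60.2  70. ]
   [372.9 -81.2  70. ]
   [364.4  93.   70. ]
bars
   [597.8 109.   63. ]
   [608.5 -66.2  63. ]
   [448.2  99.   63. ]
   [459.5 -76.5  63. ]
pin
   [613.9  25.8  20. ]
   [408.7  -8.2  20. ]
pin scene
   [615.2  33.2  20. ]
   [418.2  -2.   20. ]
board
   [ 672.6 -194.2   22. ]
   [ 675.7 -403.3   22. ]
   [ 373.9 -403.8   22. ]
   [ 377.9 -197.1   22. ]
barscene
   [595.4 103.6  63. ]
   [612.9 -59.9  63. ]
   [444.9  92.8  63. ]
   [463.7 -71.8  63. ]
```

View pics/c1.png

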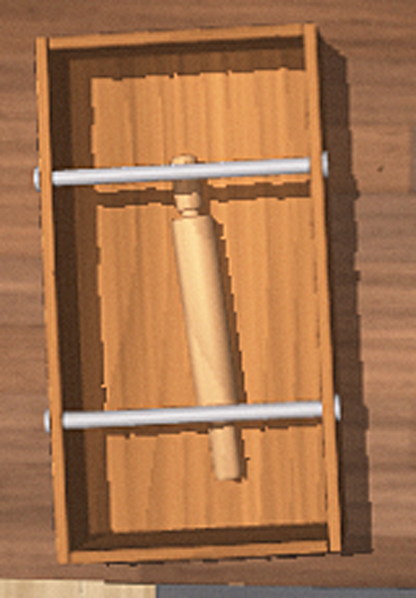

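The top view gives these results:
- **Crate:** centre at about (528, 16), yaw about 0.06.
- **Pin:** px (231,256)–(249,379), centre at about (511, 9), yaw about 0.164. Its measured length is 208 mm against 210 mm given, so the fix is good.
- **Board:** centre at about (525, -300), with its long side along x.

My plan is to grip the barrel 40 mm forward of its middle and slide the pin back about 28 mm so its front end clears the far bar. I'll then lift, using the near bar to tilt it.

step_arm --moves "5.5 2.2 -3.1 0 0.033;5.5 2.2 -3.1 0 0.033;5.5 2.2 -3.1 0 0.033;5.5 2.2 -3.1 0 0.033;5.5 2.2 -3.1 0 0.033;5.5 2.2 -3.1 0 0.033;5.5 2.2 -3.1 0 0.033;5.5 2.2 -3.1 0 0.033;5.5 2.2 -3.1 0 0.033;5.5 2.2 -3.1 0 0.033"

```text
time_s: 1.1
eef_pos: [414.7, 203.1, 231.2]
tool_rot: [-0.0, 0.015, 1.0, -0.0]
wrist_force: [0.4, 0.8, 0.5]
width: 55.1
```

step_arm --moves "5.5 2.2 -3.1 0 0.033;5.5 2.2 -3.1 0 0.033;5.5 2.2 -3.1 0 0.033;5.5 2.2 -3.1 0 0.033;5.5 2.2 -3.1 -2 0.033;5.5 2.2 -3.1 -3 0.033;5.5 0 0 -4 0;5.5 0 0 -1 0;5.5 0 0 0 0"

```text
time_s: 2.0
eef_pos: [545.4, 19.0, 130.4]
tool_rot: [-0.002, -0.084, 0.997, 0.0]
wrist_force: [0.3, 0.6, 0.3]
width: 55.4
```

step_arm --moves "5.5 0.5 -0.4 -4 0;5.5 0 0 -4 0;5.5 0 0 -2 0;5.5 0 0 -1 0;5.5 0 0 -0.6 0;5.5 0 0 -0.6 0;5.5 0 0 0 0"

```text
time_s: 2.7
eef_pos: [551.5, 14.7, 9.9]
tool_rot: [0.0, -0.084, 0.996, -0.0]
wrist_force: [-0.8, -0.1, 1.6]
width: 55.0
```

Run:
```python
from h import *
im=optics.snapshot("scene")[:,:,::-1][170:390,90:320]; cv2.imwrite("pics/s1.png",cv2.resize(im,None,fx=2.6,fy=2.6,interpolation=cv2.INTER_CUBIC))
```

```text
(no output)
```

View pics/s1.png

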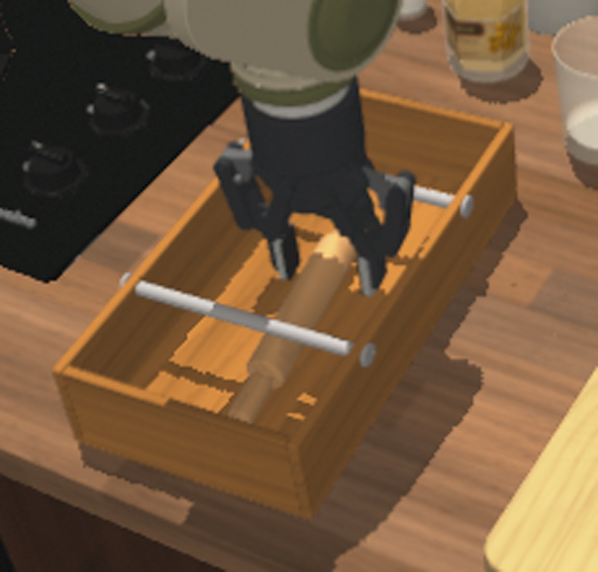

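The fingers straddle the barrel (crop px ~(285,260) and (370,275)) with the pin between them and nothing else touched. Next I close.

step_arm --moves "2 0 0 0 0;1 0 0 0 0;1 0 0 0 0;1 0 0 0 0;1 0 0 0 0"

```text
time_s: 3.25
eef_pos: [551.5, 14.5, 10.1]
tool_rot: [0.001, -0.083, 0.997, -0.0]
wrist_force: [-0.4, 0.2, 6.8]
width: 26.0
```

step_arm --moves "1 0 0 0.3 0;1 0 0 0.2 0;1 0 0 0 -0.03;1 0 0 0 -0.03;1 0 0 0 -0.03;1 -0.5 0 0 0;1 -0.5 0 0 0;1 -0.5 0 0 0;1 -0.5 0 0 0;1 0 0 0 0"

```text
time_s: 4.25
eef_pos: [530.4, 14.7, 14.4]
tool_rot: [-0.0, -0.039, 0.999, 0.0]
wrist_force: [0.4, -0.4, -0.8]
width: 26.0
```

Run:
```python
from h import *
im=optics.snapshot("top")[:,:,::-1][195:425,160:320]; a=cv2.resize(im,None,fx=2.5,fy=2.5,interpolation=cv2.INTER_CUBIC)
im=optics.snapshot("scene")[:,:,::-1][190:390,100:300]; b=cv2.resize(im,None,fx=2,fy=2,interpolation=cv2.INTER_CUBIC)
c=np.zeros((575,800,3),np.uint8);c[:575,:400]=a[:575,:400];c[:400,400:]=b;cv2.imwrite("pics/c2.png",c)
```

```text
(no output)
```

View pics/c2.png

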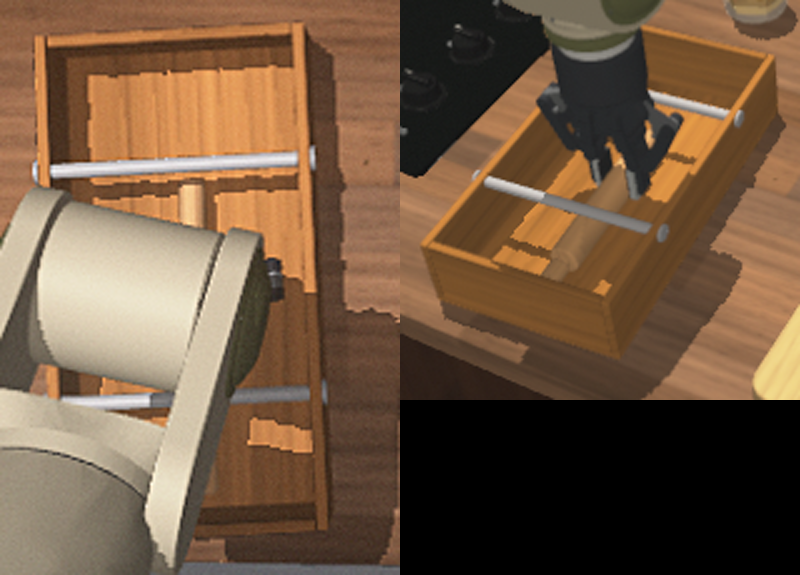

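Run:
```python
from h import *
print(px("top",(160+192/2.5,195+184/2.5),25), px("top",(160+192/2.5,195+173/2.5),58))
```

```text
[592.7  14.9  25. ] [599.1  10.6  58. ]
```

step_arm --moves "1 -0.5 0 0 0;1 0 0 0.5 0;1 0 0 0.5 0;1 0 0 0.5 0;1 0 0 0.3 0;1 0 0 0.2 0;1 0 0 0.2 0;1 0 0 0 0"

```text
time_s: 5.15
eef_pos: [526.5, 14.5, 36.3]
tool_rot: [0.0, -0.039, 0.999, -0.0]
wrist_force: [2.2, -0.4, -4.7]
width: 26.0
```

step_arm --moves "1 0 0 0.2 0;1 0 0 0.1 0;1 0 0 0 0"

```text
time_s: 5.45
eef_pos: [526.4, 14.6, 39.3]
tool_rot: [0.0, -0.039, 0.999, 0.0]
wrist_force: [3.0, 0.7, -7.3]
width: 25.9
```

step_arm --moves "1 0 0 0.2 0;1 0 0 0.2 0;1 0 0 0 0"

```text
time_s: 5.75
eef_pos: [526.2, 14.6, 43.5]
tool_rot: [0.0, -0.039, 0.999, 0.0]
wrist_force: [2.6, 0.6, -7.2]
width: 26.2
```

step_arm --moves "1 0 0 0.2 0;1 0 0 0.2 0;1 0 0 0 0"

```text
time_s: 6.05
eef_pos: [526.2, 14.5, 47.6]
tool_rot: [0.0, -0.039, 0.999, -0.0]
wrist_force: [2.5, -0.0, -5.6]
width: 25.8
```

step_arm --moves "1 0 0 0.2 0;1 0 0 0.2 0;1 0 0 0.2 0;1 0 0 0.2 0;1 0 0 0 0"

```text
time_s: 6.55
eef_pos: [526.3, 14.6, 55.6]
tool_rot: [0.0, -0.039, 0.999, 0.0]
wrist_force: [2.3, 1.1, -6.2]
width: 26.0
```

Run:
```python
from h import *
im=optics.snapshot("scene")[:,:,::-1][170:370,100:300]; cv2.imwrite("pics/s2.png",cv2.resize(im,None,fx=3,fy=3,interpolation=cv2.INTER_CUBIC))
```

```text
(no output)
```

View pics/s2.png

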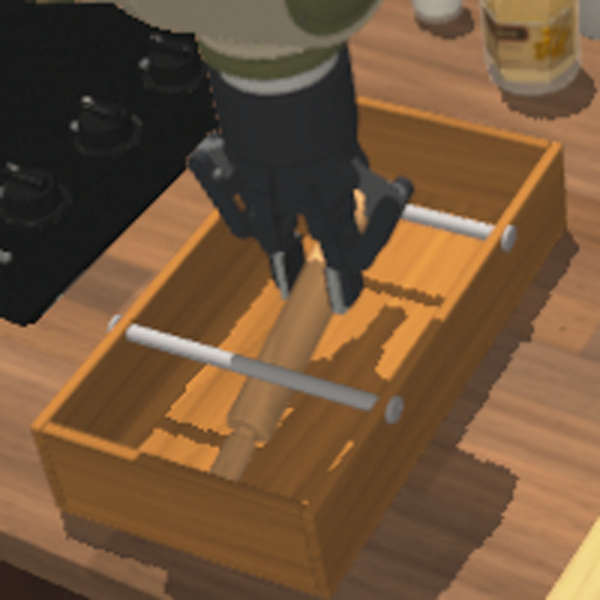

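Crop px: front end raised at ~(320,240), barrel under the near bar at ~(285,375). The bar reaction stays near 6 N and the estimated tilt is about 18°. Next I ease off and slide along the pin's axis.

step_arm --moves "1 0.2 0 -0.1 0;1 0.95 0.07 0.3 0;1 0.95 0.07 0.3 0;1 0.95 0.07 0.3 0;1 0.95 0.07 0.3 0;1 0 0 0 0"

```text
time_s: 7.2
eef_pos: [567.0, 17.2, 66.7]
tool_rot: [0.0, -0.039, 0.999, -0.0]
wrist_force: [-0.7, -0.6, -1.3]
width: 25.9
```

step_arm --moves "1 0.9 0.07 0.45 0;1 0.9 0.07 0.4 0;1 0.95 0.07 0.3 0;1 0 0 0 0"

```text
time_s: 7.6
eef_pos: [594.2, 19.4, 78.0]
tool_rot: [0.0, -0.039, 0.999, -0.0]
wrist_force: [1.5, -0.0, -1.3]
width: 26.1
```

step_arm --moves "1 0.95 0.07 0.3 0;1 0.95 0.07 0.35 0;1 0 0 0.5 0;1 0 0 0.5 0;1 0 0 1 0;1 0 0 1 0;1 0 0 1 0;1 0 0 1 0;1 0 0 1 0;1 0 0 0 0"

```text
time_s: 8.6
eef_pos: [613.3, 20.8, 146.1]
tool_rot: [0.001, -0.039, 0.999, -0.0]
wrist_force: [0.2, -0.4, -1.3]
width: 25.8
```

Run:
```python
from h import *
a=optics.snapshot("top")[:,:,::-1]; b=optics.snapshot("scene")[:,:,::-1]
cv2.imwrite("pics/c3.png",np.hstack([cv2.resize(a[120:420,140:400],(390,450)),cv2.resize(b[120:390,90:330],(400,450))]))
```

```text
(no output)
```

View pics/c3.png

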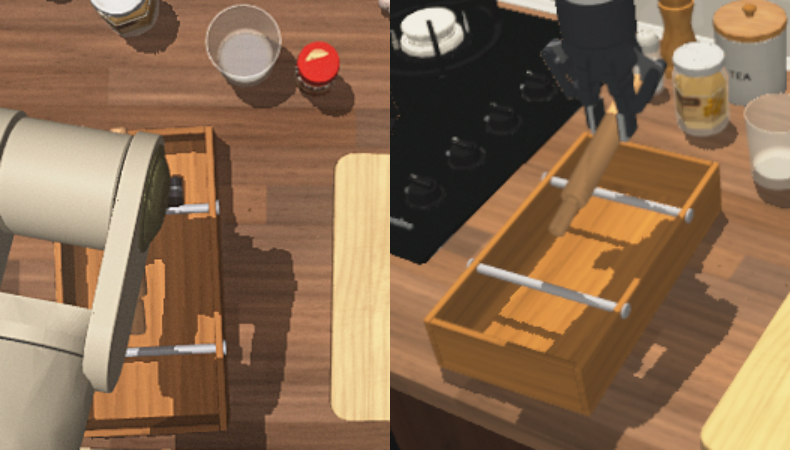

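The pin is out and above the crate, tilted, and the crate is empty. Its rear tip in the scene image is at about px (191,259). Now I check the tilt against projections.

Run:
```python
from h import *
g=np.array([613.3,20.8,156]);y=.078
for t in range(10,32,3):
    t=np.radians(t); print(round(np.degrees(t)),proj("scene",g-145*np.array([np.cos(t)*np.cos(y),np.cos(t)*np.sin(y),np.sin(t)]))[0])
```

```text
10 [185.7 257.8]
13 [186.8 260.6]
16 [188.1 263.1]
19 [189.4 265.5]
22 [190.9 267.6]
25 [192.4 269.5]
28 [194.  271.1]
31 [195.6 272.5]
```

step_arm --moves "1 -0.5 -3.2 0 -0.007;1 -0.5 -3.2 0 -0.007;1 -0.5 -3.2 0 -0.007;1 -0.5 -3.2 0 -0.007;1 -0.5 -3.2 0 -0.007;1 -0.5 -3.2 0 -0.007;1 -0.5 -3.2 0 -0.007;1 -0.5 -3.2 0 -0.007;1 -0.5 -3.2 0 -0.007;1 -0.5 -3.2 0 -0.007"

```text
time_s: 9.7
eef_pos: [562.1, -300.3, 143.5]
tool_rot: [-0.001, -0.003, 1.0, 0.0]
wrist_force: [0.7, 0.4, -1.1]
width: 26.0
```

step_arm --moves "1 0 0 -2 0;1 0 0 -2 0;1 0 0 -2 0;1 0 0 -1 0;1 0 0 0 0"

```text
time_s: 10.2
eef_pos: [562.0, -298.6, 72.6]
tool_rot: [-0.001, -0.004, 1.0, 0.001]
wrist_force: [-0.1, 0.7, -1.4]
width: 25.6
```

step_arm --moves "1 0 0 -0.4 0;1 0 0 -0.4 0;1 0.1 0 -0.4 0;1 0.1 0 -0.4 0;1 0.1 0 -0.4 0;1 0 0 0 0"

```text
time_s: 10.8
eef_pos: [565.7, -299.1, 54.0]
tool_rot: [-0.0, -0.004, 1.0, 0.0]
wrist_force: [0.3, -0.1, 0.3]
width: 25.6
```

step_arm --moves "1 0.1 0 -0.4 0;1 0.1 0 -0.4 0;1 0.1 0 -0.4 0;1 0 0 0 0"

```text
time_s: 11.2
eef_pos: [568.6, -299.0, 41.7]
tool_rot: [-0.0, -0.004, 1.0, 0.0]
wrist_force: [-0.0, 0.4, 2.1]
width: 25.7
```

step_arm --moves "1 0 0 -0.3 0;1 0 0 -0.3 0;1 0 0 -0.3 0;1 0 0 0 0"

```text
time_s: 11.6
eef_pos: [568.9, -299.3, 33.2]
tool_rot: [0.0, -0.004, 1.0, -0.0]
wrist_force: [1.8, -1.0, 4.6]
width: 25.5
```

step_arm --moves "1 0 0 -0.2 0;1 0 0 -0.1 0;1 0 0 0 0"

```text
time_s: 11.9
eef_pos: [568.9, -299.3, 30.4]
tool_rot: [0.0, -0.004, 1.0, -0.0]
wrist_force: [2.6, -1.1, 5.1]
width: 25.9
```

step_arm --moves "1 0 0 -0.2 0;1 0 0 -0.1 0;1 0 0 0 0"

```text
time_s: 12.2
eef_pos: [568.8, -299.2, 27.4]
tool_rot: [0.0, -0.004, 1.0, -0.0]
wrist_force: [2.6, -0.6, 4.7]
width: 26.2
```

step_arm --moves "1 0 0 0.5 0;1 0 0 1 0;1 -0.1 0 1.5 0;1 -0.1 0 1.5 0;1 -0.1 0 1.5 0;1 0 0 1 0;1 0 0 1 0;1 0 0 0.4 0;1 0 0 0 0;1 0 0 0 0"

```text
time_s: 13.2
eef_pos: [565.4, -299.0, 110.8]
tool_rot: [-0.0, -0.004, 1.0, 0.0]
wrist_force: [-0.3, -0.3, -2.3]
width: 26.0
```

Run:
```python
from h import *
a=optics.snapshot("top")[:,:,::-1]; b=optics.snapshot("scene")[:,:,::-1]
cv2.imwrite("pics/c4.png",np.hstack([cv2.resize(a[120:420,260:500],(320,400)),cv2.resize(b[180:450,240:510],(400,400))]))
g=np.array([566,-299,122])
for t in range(-12,25,6):
    t=np.radians(t);u=np.array([np.cos(t),0.008,np.sin(t)]); print(round(np.degrees(t)),proj("scene",[g-145*u,g+65*u]).tolist())
```

```text
-12 [[352.3, 329.5], [398.9, 260.4]]
-6 [[351.4, 337.9], [399.4, 257.0]]
0 [[350.9, 345.3], [399.8, 253.8]]
6 [[350.8, 351.8], [400.0, 250.8]]
12 [[351.2, 357.3], [400.1, 248.1]]
18 [[352.0, 361.7], [400.1, 245.7]]
24 [[353.2, 365.0], [399.8, 243.6]]
```

View pics/c4.png

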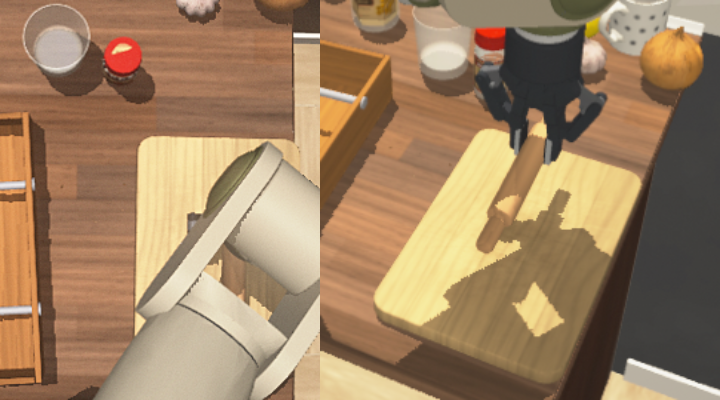

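The rear tip at scene px ~(351,348) matches the projection for about 2–3° of tilt. The pin is lengthways, clear of the board, and the board edge (top px 363 against 362 before), glass and jar haven't moved. I'm handing the job in.

Run:
```python
from cell import robot, job_done
s=robot.read_state();print(s["time_s"],s["eef_pos"],s["width"],abs(s["joint_vel"]).max() if hasattr(s["joint_vel"],"max") else s["joint_vel"])
print(job_done())
```

```text
13.3 [ 565.44939166 -298.94499865  110.62733399] 25.57426040221722 0.002374398790025142
the job is handed in; nothing more can be done
None
```

The rolling pin is out of the crate and held over the middle of the board, and I handed the job in at 13.3 s. No verdict was reported.

**What I did:** I gripped the barrel about 40 mm ahead of its middle and slid it back about 25 mm, so its front end cleared the far bar. Lifting then tilted it against the near bar with about 6 N, and I drew it out slantwise between the bars. Over the board I levelled it by pressing it down with about 6 N, then raised it again.

**Last checks:**
- **Position:** the pin's centre is about 10 cm above the board, at about (525, -299) against the board's centre of (525, -300). It is about 0.01 rad off lengthways.
- **Level:** tilt is about 2–3° from the scene picture, uncertain by about 5°, against the 15° allowed.
- **Grip:** the finger opening is 26 mm on the 28 mm barrel, and the arm is at rest.
- **Other things:** the board, glass and spice jar show no visible shift.

**One disagreement:** over the crate, the pin's rear tip appeared about 6 px from where my 18° tilt estimate put it. Contact with the board also came lower than expected. The tilt there was probably nearer 11–14°, or the grip offset is a few mm off. Neither matters for the final pose.

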